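Switch the ball sorter to its other chute

TASK

With a fingertip, press down the raised yellow tab of the green seesaw gate so that the gate rocks fully over to its other side, then push the red feed stop sideways by its paddle as far as it goes, so that all four orange balls roll down the newly opened chute into the blue bin at its end. Do not touch the balls, and leave the other things on the bench where they are.

Things in the scene. Friction and masses are not known exactly. Their poses are not given: they have to be found in the camera images.
- sorter: ball sorter fixed to the bench, base plate 280 x 540 mm, 4 mm thick. Origin on the bench below the middle of the gate's pivot; z up, y along the seesaw gate to the left chute and bin, x away from the robot up the feed ramp; yaw within 0.25 rad. A chute leads from each gate end to a blue bin centred at y +208 mm (left) or -208 mm (right), x = 0. Nothing stands in front of the tabs or the paddle
- gate (a joint): tilt of the green seesaw gate (trough 170 mm long in y, 46 mm wide; pivot along sorter x, 60 mm above the bench). +0.30 rad: left (+y) end up, feeds the right chute; -0.30: right end up, feeds the left chute. Starts at (or in the first moment tips on to) one of these stops. Top-heavy (dark weight above the pivot): 1 to 3 N on the raised tab moves it; past level it falls to the other stop by itself and stays
- tab_left (a point): middle of the top of the yellow press tab at the gate's left (+y) end, robot's side. Tab 44 mm (sorter x) by 40 mm (y), 5 mm thick. Tab middle at sorter x -45 mm; raised: y +44 mm, 128 mm above the bench; pressed down: y +75 mm, 92 mm above the bench. The gate's wall beside it, away from the robot, is 11 mm higher
- tab_right (a point): the same for the yellow press tab at the gate's right (-y) end (the same with y negative)
- stop (a joint): travel of the red feed stop, a slide along sorter +y: 0 shut (its blade holds back the balls), 0.045 m fully open against its end stop. It stays where it is left; sliding takes about 2 N
- stop_paddle (a point): middle of the outer (-y) face of the stop's upright red paddle, to the right (-y) of the feed ramp; push this face to +y. Paddle 34 mm (sorter x) by 8 by 60 mm high. When shut this point lies at sorter x +51, y -89 mm, 143 mm above the bench, 30 mm below the paddle's top. A red bridge, top 147 mm above the bench, joins paddle and blade over the ramp
- feed_lip (a point): lower end of the feed ramp's floor, mid-width, 100 mm above the bench at sorter x +26 mm. The ramp, 42 mm wide over its 18 mm high walls, rises from here along sorter +x to x = 200 mm (floor 124 mm above the bench)
- bin_left_floor (a point): middle of the inner floor of the blue bin at the end of the left (+y) chute, 102 x 102 mm inside, walls 30 to 75 mm high; axes as the sorter's
- bin_right_floor (a point): the same for the bin at the end of the right (-y) chute
- ball1_center (a point): centre of an orange polished ball, 28 mm across, about 30 g, number 1 of four waiting in line on the feed ramp behind the stop (1 is nearest the stop)
- ball2_center (a point): centre of an orange polished ball, 28 mm across, about 30 g, number 2 of four waiting in line on the feed ramp behind the stop (1 is nearest the stop)
- ball3_center (a point): centre of an orange polished ball, 28 mm across, about 30 g, number 3 of four waiting in line on the feed ramp behind the stop (1 is nearest the stop)
- ball4_center (a point): centre of an orange polished ball, 28 mm across, about 30 g, number 4 of four waiting in line on the feed ramp behind the stop (1 is nearest the stop)
- heatsink: black finned heat sink, 40 x 40 x 90 mm, standing on the sorter's base plate; a bystander, origin under its middle
- jar: clear jar with a black cap, 48 mm across, 60 mm high, standing on the base plate; a bystander, origin under its middle
- bearing: steel bearing ring, 36 mm across, 12 mm high, lying on the base plate; a bystander, origin under its middle
- torch: orange and black hand torch, 130 mm long, 34 mm thick, lying on the table on the robot's side of the sorter; a bystander, origin under its middle
- screwdriver: screwdriver lying on the table; a bystander, origin under its middle
- bottle: green bottle, 64 mm across, 190 mm high; a bystander, origin under its middle

How it is judged:
By the outcome, as a careful person would: the job done as asked, in the order asked, and still so for the second after the job is handed in, with the robot touching nothing.
It also fails if it takes over 48 s, if anything falls off the work surface, if the arm or the gripper's body presses on something with over 40 N, if the wrist force passes 120 N, or if a joint passes its speed limit or range.

ROBOT

A 6-joint arm with a two-finger parallel gripper is mounted at the origin on the work surface. World frame = base frame: x ahead of the robot, y to its left, z up, the work surface at z = 0. Lengths are in m, angles in rad, forces in N, time in s.
With the tool pointing down it reaches from about 0.35 to 0.775 m from the base axis. Payload 5.5 kg.
Tool frame: the origin (TCP) lies on the centre line of the jaws, within the pads' length; the fingertips stand 22 mm ahead of it and the grasp point (between the pads) lies 3 mm ahead of it; z points along the fingers, y is the direction in which the jaws open and shut (so a half turn about z gives the same grasp; the last joint's range is limited). The gripper opens to 85 mm and grips with 20 to 120 N. Pads are 22 mm wide; open, the fingers measure 114 mm over their backs; the gripper's body (76 mm by 85 mm) begins 54 mm behind the grasp point. The pads swing forward as they close: fully open they stand 13 mm farther back than shut.
Start: joints at [1.018, 0.313, 0.046, 1.304, 0, 1.431], TCP at [0.231, 0.527, 0.253] pointing down, gripper open.
Joint ranges: [-2.76, 2.76], [-0.86, 1.69], [-1.03, 1.26], [-2.2, 2.34], [-1.47, 1.5], [-3.14, 3.14]. Speed limits (rad/s): [2.57, 2.57, 3.14, 3.14, 3.14, 3.14].

INTERFACE

Orientations are given as a unit quaternion [x, y, z, w].
In Python, from station import readout, read_camera, ticket gives the robot as it stands.
- The arm moves only by the shell command python3 -m creep 'ROWS'. ROWS is a JSON object of lists of equal length, an entry for each row: "dp": the shift along the world's x, y, z in m, a list of three; "angular": the turn, a rotation vector about the world's x, y, z in degrees, a list of three; "gripper": the finger opening in m, from 0 to 0.0854. A call has 1 to 8 rows; each row shifts and turns the commanded pose from where the row before left it; what a row does not reach is not made up. A row lasts 1/10 s, in which the tool goes at most 50 mm and 8.59 degrees, less where a joint would pass 70% of its speed; a pose out of reach is approached as far as the arm can. A call is refused whole if a number of a shift passes 0.05 or a number of a turn 8.59, either way. A call with a gripper value outside its range is refused whole. The fingers move at their own pace and stop on an object; the grip force is fixed at half the most. Time passes only in rows, so rows that do not move let the fingers close. It gives the time, the measured TCP pose, the force and the opening at its end, in the units of the state.
- readout.observe(): the state, without advancing time (a new reading comes with each control period).
- read_camera(name): name is "side" or "top" or "wrist"; returns a dict with "image" (400x640x3 uint8, red, green, blue), "fx", "fy", "cx", "cy" (pixels), "pose" (4x4, takes a point from camera to world coordinates); the wrist camera has in their place "hand_eye" (4x4, takes a point from camera to tool coordinates, whose origin is the TCP and whose axes are the flange's). Camera axes: x right, y down, z forward; pixel columns grow to the right and rows downward; lengths in m; the calibration is good to about 2 mm. The wrist camera is an equidistant fisheye: a pixel r from the principal point sees the ray r / f radians off the axis. A picture is of the moment at which its call begins: read the wrist's pose just before it. There is no depth.
- ticket.finish_job(): hands the job in, once; it reports no verdict.
The state is a dict: "t": time; "joints": joint angles; "joint_vel": joint speeds; "effort": joint torques, N m; "position": TCP position; "ee_rot": TCP orientation; "force": force on the tool from outside, world axes, zero at the start; "torque": the same for the moment, N m; "grip_width": finger opening in m.
Only numpy, scipy, OpenCV 4.12 (cv2) and the standard library are available. Lean on these libraries where they do the work, as an engineer would, in place of code of your own. Each camera call takes 0.05 s, during which the arm holds its last target.

## Working session

There is one attempt and no reset: what is moved stays moved. The work goes in short steps, Python scripts to look and compute and a shell command to move; the robot and the scene stay as the last step left them, time stands still between calls to the robot, and variables do not carry over. Pictures are saved under pics/ and viewed, and the job is handed in when it is done.

```bash
mkdir -p pics; ls
python3 - <<'E'
from station import readout, read_camera
import cv2,numpy as np
s=readout.observe(); print(s)
for n in ["side","top","wrist"]:
    c=read_camera(n); cv2.imwrite(f"pics/{n}0.png",c["image"][:,:,::-1])
    print(n,{k:(np.round(v,4).tolist() if k!="image" else 0) for k,v in c.items()})
E
```

```text
pics
{'t': 0.0, 'joints': array([1.01839774e+00, 3.13997283e-01, 4.49453426e-02, 1.30357671e+00,
       3.97153247e-05, 1.43117361e+00]), 'joint_vel': array([ 1.42470989e-03, -4.62657176e-04,  5.86284335e-04,  3.03329829e-04,
       -7.11425699e-05,  4.43018924e-04]), 'effort': array([-1.96202127e-04, -4.80623245e+01,  2.98534191e+01,  1.91786938e-02,
       -8.74102011e-05, -4.12184718e-06]), 'position': array([0.2304217 , 0.52629247, 0.25239684]), 'ee_rot': array([ 2.04925770e-01,  9.78777088e-01, -8.55129208e-04, -3.29394866e-04]), 'force': array([ 0.33633122, -0.55781145, -1.03007379]), 'torque': array([-0.00838057,  0.02259185,  0.05742328]), 'grip_width': 0.08544777065731687}
side {'image': 0, 'fx': 407.46, 'fy': 407.46, 'cx': 321.383, 'cy': 203.6244, 'pose': [[0.7278, -0.4318, 0.5328, 0.0858], [-0.6857, -0.4708, 0.5551, -0.4848], [0.0111, -0.7693, -0.6388, 0.6936], [0.0, 0.0, 0.0, 1.0]]}
top {'image': 0, 'fx': 392.7264, 'fy': 392.7264, 'cx': 314.3256, 'cy': 197.5462, 'pose': [[-0.01, -0.9987, 0.0505, 0.5266], [-0.9996, 0.0114, 0.0271, -0.0183], [-0.0277, -0.0502, -0.9984, 0.9387], [0.0, 0.0, 0.0, 1.0]]}
wrist {'image': 0, 'fx': 309.7069, 'fy': 309.7069, 'cx': 316.5865, 'cy': 201.3149, 'hand_eye': [[-0.0001, -0.9638, -0.2668, 0.0679], [1.0, -0.0001, -0.0002, 0.0003], [0.0001, -0.2668, 0.9638, -0.1196], [0.0, 0.0, 0.0, 1.0]]}
```

View pics/side0.png

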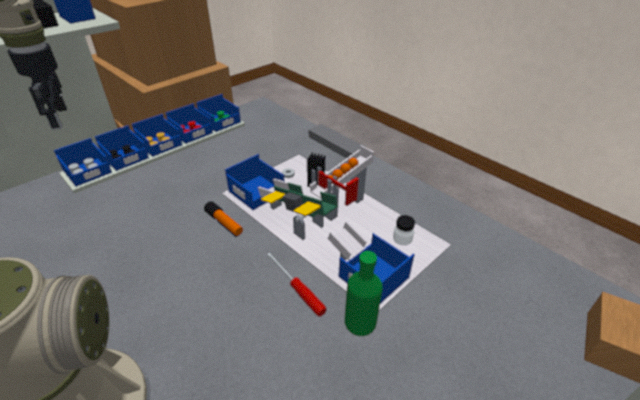

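View pics/top0.png

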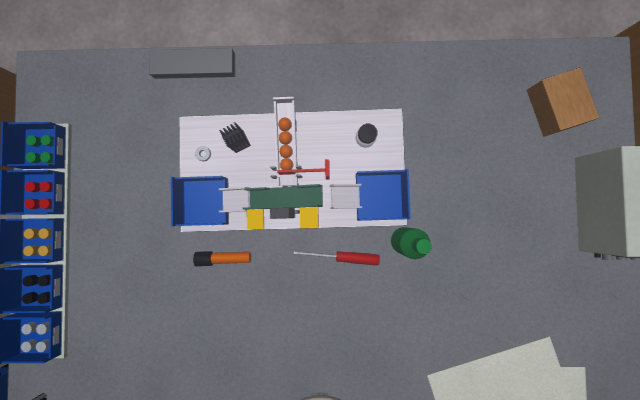

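The top view shows the sorter with its gate near (285,197), yellow tabs near (255,218) and (309,217), the red paddle at (327,169), and four balls at column 286. The side view has the bottle in the foreground at (363,300). I'll zoom in next.

```bash
cat > h.py <<'E'
import numpy as np, cv2
from scipy.spatial.transform import Rotation as R
def ray(c,u,v):
    P=np.array(c["pose"]); d=np.array([(u-c["cx"])/c["fx"],(v-c["cy"])/c["fy"],1.]); d=P[:3,:3]@d
    return P[:3,3],d/np.linalg.norm(d)
def onplane(c,u,v,z):
    o,d=ray(c,u,v); return o+d*(z-o[2])/d[2]
def tri(rs):
    A=np.zeros((3,3));b=np.zeros(3)
    for o,d in rs:
        M=np.eye(3)-np.outer(d,d);A+=M;b+=M@o
    p=np.linalg.solve(A,b); return p,[float(np.linalg.norm((np.eye(3)-np.outer(d,d))@(p-o))) for o,d in rs]
def proj(c,p):
    P=np.array(c["pose"]); q=P[:3,:3].T@(np.array(p)-P[:3,3]); return c["cx"]+c["fx"]*q[0]/q[2],c["cy"]+c["fy"]*q[1]/q[2]
def mask(im,lo,hi):
    return cv2.inRange(cv2.cvtColor(im,cv2.COLOR_RGB2HSV),np.array(lo),np.array(hi))
def blobs(m,amin=15):
    n,l,s,c=cv2.connectedComponentsWithStats(m); return [(int(s[i,4]),np.round(c[i],1).tolist(),s[i,:4].tolist()) for i in range(1,n) if s[i,4]>=amin]
E
python3 - <<'E'
import cv2,numpy as np
from h import *
a=cv2.imread("pics/side0.png");b=cv2.imread("pics/top0.png")
cv2.imwrite("pics/z1.png",cv2.resize(a[140:300,215:425],None,fx=3.7,fy=3.7,interpolation=cv2.INTER_CUBIC))
cv2.imwrite("pics/z2.png",cv2.resize(b[90:240,165:415],None,fx=3.2,fy=3.2,interpolation=cv2.INTER_CUBIC))
for n,i in(("side",a),("top",b)):
    im=i[:,:,::-1].copy()
    print(n,"yellow",blobs(mask(im,(22,150,120),(32,255,255))))
    print("red",blobs(mask(im,(0,170,80),(4,255,255))|mask(im,(174,170,80),(180,255,255))))
    print("orange",blobs(mask(im,(6,150,100),(16,255,255))))
E
```

```text
side yellow [(157, [273.0, 196.5], [262, 191, 23, 12]), (218, [306.9, 207.8], [294, 201, 26, 15])]
red [(40, [192.4, 124.8], [189, 122, 10, 7]), (373, [341.3, 186.0], [319, 171, 39, 33]), (454, [308.2, 296.6], [291, 278, 35, 37])]
orange [(213, [344.0, 167.8], [328, 158, 30, 20]), (313, [227.5, 221.6], [214, 209, 28, 26])]
top yellow [(377, [308.5, 217.0], [300, 207, 18, 21]), (318, [254.5, 218.6], [247, 209, 16, 20])]
red [(77, [29.9, 186.3], [25, 182, 10, 10]), (84, [44.1, 186.0], [39, 182, 11, 9]), (81, [29.5, 203.4], [25, 199, 10, 10]), (86, [43.8, 203.1], [38, 199, 12, 9]), (385, [358.0, 257.9], [337, 252, 42, 13])]
orange [(104, [284.0, 123.2], [279, 118, 11, 11]), (105, [284.6, 136.9], [279, 131, 12, 12]), (102, [285.1, 150.4], [280, 145, 11, 12]), (104, [285.8, 164.0], [281, 158, 11, 12]), (397, [230.3, 257.3], [211, 252, 39, 12])]
```

View pics/z1.png

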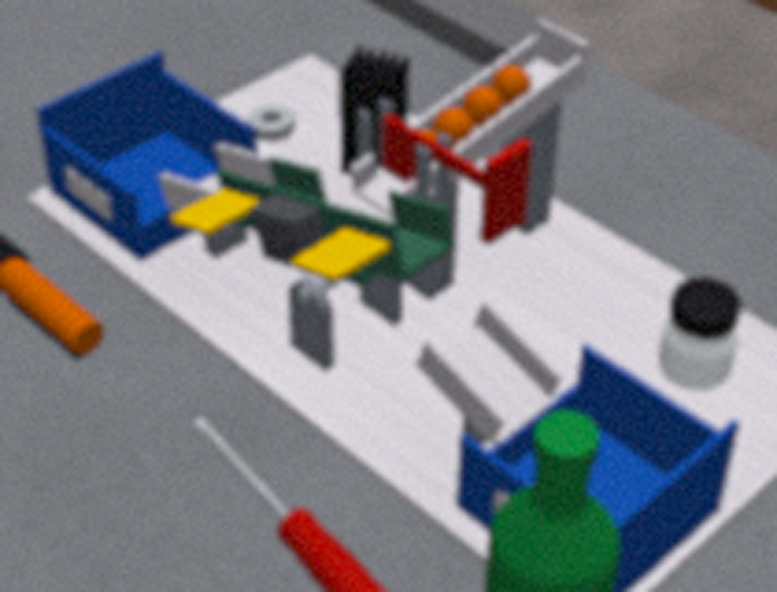

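View pics/z2.png

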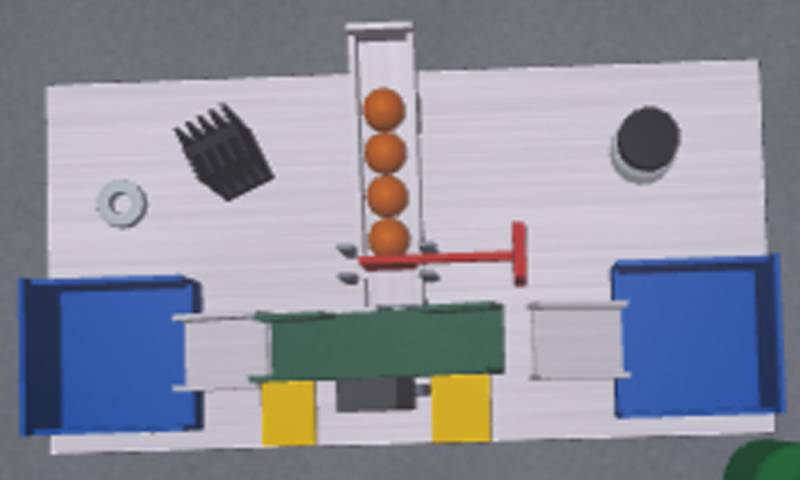

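View pics/wrist0.png

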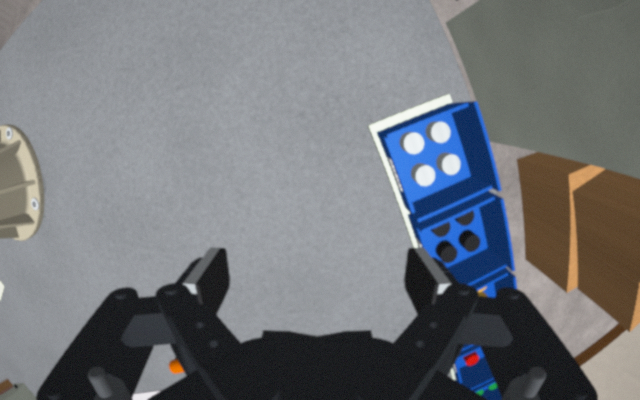

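The right tab (larger in the top view, at (308,217)) is the raised one. The left tab lies low by the left chute, so pressing the right tab opens the right chute. Next I'll locate everything.

```bash
cat > meas.py <<'E'
from station import readout, read_camera
from h import *
S=read_camera("side");T=read_camera("top")
if __name__=="__main__":
    f=lambda n,c:[print(n,np.round(x,4)) for x in [tri([ray(T,*c[0]),ray(S,*c[1])])]] if 0 else print(n,*[np.round(x,4) for x in tri([ray(T,*c[0]),ray(S,*c[1])])])
    z1=lambda x,y:(x/3.7+215-.35,y/3.7+140-.35); z2=lambda x,y:(x/3.2+165-.35,y/3.2+90-.35)
    f("tabR",((308.5,217),(306.9,207.8))); f("tabL",((254.5,218.6),(273,196.5)))
    f("paddle top mid",(z2(520,253),z1(509,157)))
    f("paddle top near corner(outer,-x)",(z2(525,285),z1(490,178)))
    f("paddle top far corner",(z2(525,222),z1(528,143)))
    f("ramp end tr",(z2(411,25),z1(585,45)))
    cs=[onplane(T,*z2(*p),.004) for p in((47,86),(758,60),(775,430),(52,453))]
    for c in cs: print("corner",np.round(c,4))
    ms=[(cs[0]+cs[3])/2,(cs[1]+cs[2])/2]; d=ms[0]-ms[1]; print("len",np.linalg.norm(d),"yaw",np.arctan2(-d[0],d[1]), "centre",np.mean(cs,0))
    for uv in((284,123.2),(284.6,136.9),(285.1,150.4),(285.8,164)): print("ball",np.round(onplane(T,*uv,.12),4))
    for uv in(z2(650,137),z2(222,150),z2(122,203)): print("by",np.round(onplane(T,*uv,.05),4))
    f("bottle top",((424,246),(368.5,257)))
E
python3 meas.py
```

```text
tabR [0.5265 0.0171 0.1274] [0.0014 0.0014]
tabL [0.5243 0.1359 0.0894] [0.0013 0.0013]
paddle top mid [ 0.6213 -0.0227  0.1705] [0.0008 0.0008]
paddle top near corner(outer,-x) [ 0.6021 -0.0258  0.1668] [0.0005 0.0005]
paddle top far corner [ 0.6385 -0.0245  0.1732] [0.0029 0.0029]
ramp end tr [0.7699 0.0454 0.1515] [0.0015 0.0015]
corner [0.775  0.3335 0.004 ]
corner [ 0.7854 -0.2041  0.004 ]
corner [ 0.5088 -0.2108  0.004 ]
corner [0.4968 0.3277 0.004 ]
len 0.5381850637746481 yaw 0.02087937903644764 centre [0.64147726 0.06158659 0.004     ]
ball [0.726  0.0664 0.12  ]
ball [0.6968 0.0653 0.12  ]
ball [0.6681 0.0645 0.12  ]
ball [0.6393 0.0632 0.12  ]
by [ 0.7185 -0.1174  0.05  ]
by [0.714 0.189 0.05 ]
by [0.6768 0.2612 0.05  ]
bottle top [ 0.4697 -0.2028  0.1893] [0.0014 0.0014]
```

```bash
python3 -m creep '{"dp":[[0.02,-0.035,0.0],[0.02,-0.035,0.0],[0.02,-0.035,0.0],[0.02,-0.035,0.0],[0.02,-0.035,0.0],[0.02,-0.035,0.0],[0.02,-0.035,0.0],[0.02,-0.035,0.0]],"angular":[[0,0,3],[0,0,3],[0,0,3],[0,0,3],[0,0,3],[0,0,3],[0,0,3],[0,0,3]],"gripper":[0,0,0,0,0,0,0,0]}'
```

```text
t: 1.05
position: [0.3912, 0.2453, 0.2534]
ee_rot: [-0.004, 1.0, 0.0, 0.0]
force: [0.9, 0.9, 0.3]
grip_width: -0.0001
```

```bash
python3 -m creep '{"dp":[[0.02,-0.035,0.0],[0.02,-0.035,0.0],[0.02,-0.035,0.0],[0.02,-0.035,0.0],[0.02,-0.035,0.0],[0.02,-0.035,0.0],[0.015,-0.03,0.0],[0,0,0.0]],"angular":[[0,0,0],[0,0,0],[0,0,0],[0,0,0],[0,0,0],[0,0,0],[0,0,0],[0,0,0]],"gripper":[0,0,0,0,0,0,0,0]}'
python3 - <<'E'
from station import readout, read_camera
import cv2,numpy as np
from h import *
s=readout.observe();print(s["t"],s["position"],R.from_quat(s["ee_rot"]).as_matrix().round(3),s["force"],s["grip_width"])
c=read_camera("wrist");cv2.imwrite("pics/w1.png",c["image"][:,:,::-1])
c=read_camera("side");cv2.imwrite("pics/s1.png",cv2.resize(c["image"][100:300,200:440,::-1],None,fx=3,fy=3))
E
```

```text
t: 1.85
position: [0.5275, 0.0032, 0.2528]
ee_rot: [-0.001, 1.0, -0.0, 0.0]
force: [0.2, 0.2, -0.7]
grip_width: 0.0002
1.85 [0.52750801 0.00324108 0.25283465] [[-1.    -0.001  0.001]
 [-0.001  1.    -0.001]
 [-0.001 -0.001 -1.   ]] [ 0.23197375  0.20829189 -0.69983179] 0.0002484820988791479
```

View pics/w1.png

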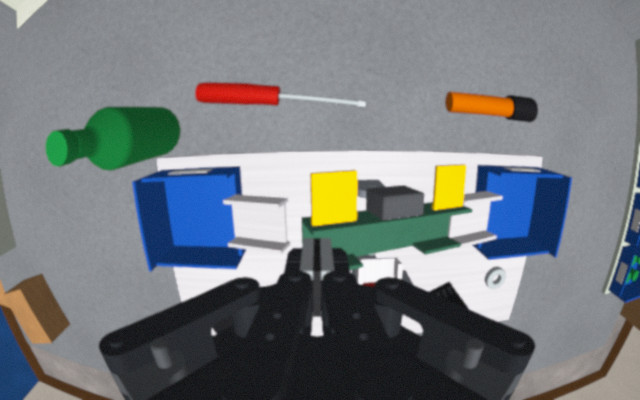

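View pics/s1.png

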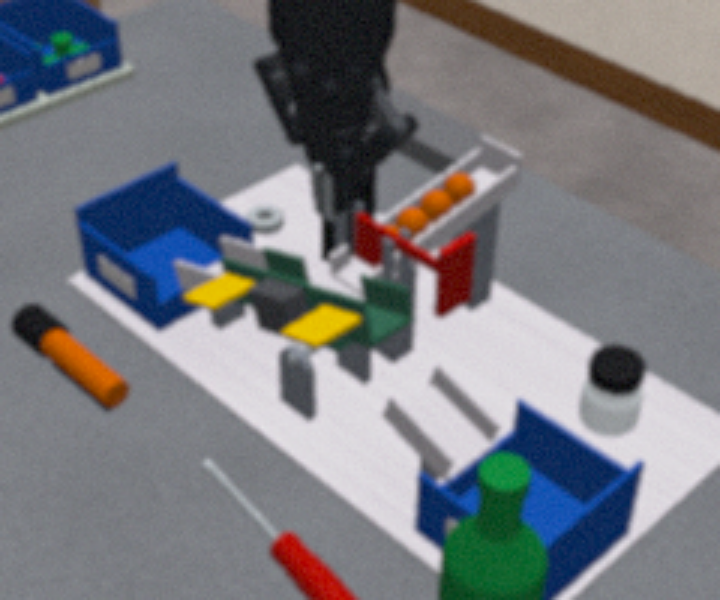

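The wrist view shows the raised right tab at (334,198), ahead of the closed fingertips at (317,240). I'll check its position using the wrist ray.

```bash
cat >> h.py <<'E'
def wray(c,s,u,v):
    x,y=u-c["cx"],v-c["cy"]; r=np.hypot(x,y); t=r/c["fx"]; d=np.array([np.sin(t)*x/r,np.sin(t)*y/r,np.cos(t)])
    H=np.eye(4);H[:3,:3]=R.from_quat(s["ee_rot"]).as_matrix();H[:3,3]=s["position"]
    P=H@np.array(c["hand_eye"]); return P[:3,3],P[:3,:3]@d
E
python3 - <<'E'
from station import readout, read_camera
from h import *
s=readout.observe();c=read_camera("wrist")
b=blobs(mask(c["image"],(22,150,120),(32,255,255)),100);print(b)
top={334:(308.5,217),449:(254.5,218.6)}
T=read_camera("top")
for a,uv,_ in b:
    o,d=wray(c,s,*uv); p=o+d*((.128 if uv[0]<400 else .09)-o[2])/d[2]; print(p)
    t=top[min(top,key=lambda k:abs(k-uv[0]))]; print(tri([wray(c,s,*uv),ray(T,*t)]))
E
```

```text
[(1288, [445.7, 189.5], [429, 168, 34, 45]), (2364, [329.8, 200.2], [307, 173, 47, 56])]
[0.5231816  0.13511223 0.09      ]
(array([0.52464511, 0.13615455, 0.08640323]), [0.0008644108887903679, 0.0008644108887903928])
[0.5244163 0.0174137 0.128    ]
(array([0.52755044, 0.01728193, 0.11646892]), [0.0006623945782496108, 0.000662394578249612])
```

```bash
python3 -m creep '{"dp":[[-0.005,0.006,-0.03],[0,0,-0.03],[0,0,-0.025],[0,0,0]],"angular":[[0,0,0],[0,0,0],[0,0,0],[0,0,0]],"gripper":[0,0,0,0]}'
python3 - <<'E'
from station import readout, read_camera
import cv2,numpy as np
c=read_camera("wrist");cv2.imwrite("pics/w2.png",c["image"][:,:,::-1])
E
```

```text
t: 2.45
position: [0.5176, 0.0144, 0.1653]
ee_rot: [-0.004, 1.0, 0.001, -0.003]
force: [-1.0, -0.2, -0.1]
grip_width: -0.0001
```

View pics/w2.png

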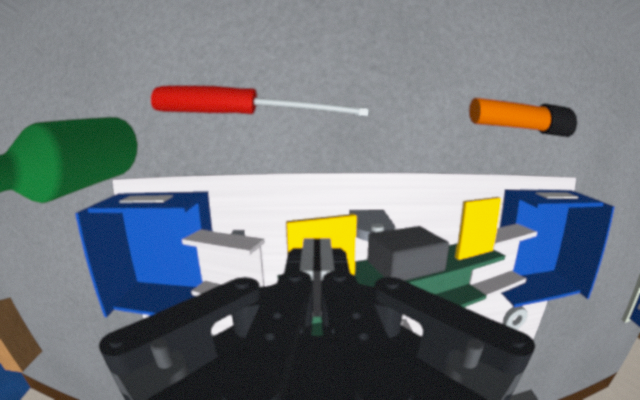

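The fingertips are over the right tab, and the weight is clear on the left side.

```bash
python3 -m creep '{"dp":[[0.002,-0.003,-0.008],[0,-0.003,-0.008],[0,-0.003,-0.008],[0,-0.003,-0.008]],"angular":[[0,0,0],[0,0,0],[0,0,0],[0,0,0]],"gripper":[0,0,0,0]}'
```

```text
t: 2.9
position: [0.5232, 0.0002, 0.1363]
ee_rot: [-0.003, 1.0, -0.0, 0.001]
force: [0.3, -1.0, 0.2]
grip_width: 0.0003
```

```bash
python3 -m creep '{"dp":[[0,-0.004,-0.008],[0,-0.004,-0.006],[0,0,0],[0,0,0]],"angular":[[0,0,0],[0,0,0],[0,0,0],[0,0,0]],"gripper":[0,0,0,0]}'
python3 - <<'E'
from station import readout, read_camera
import cv2,numpy as np
c=read_camera("side");cv2.imwrite("pics/s3.png",cv2.resize(c["image"][100:300,200:440,::-1],None,fx=3,fy=3))
E
```

```text
t: 3.3
position: [0.5225, -0.0074, 0.1221]
ee_rot: [-0.003, 1.0, 0.0, -0.0]
force: [-0.7, -0.8, 0.4]
grip_width: 0.0
```

View pics/s3.png

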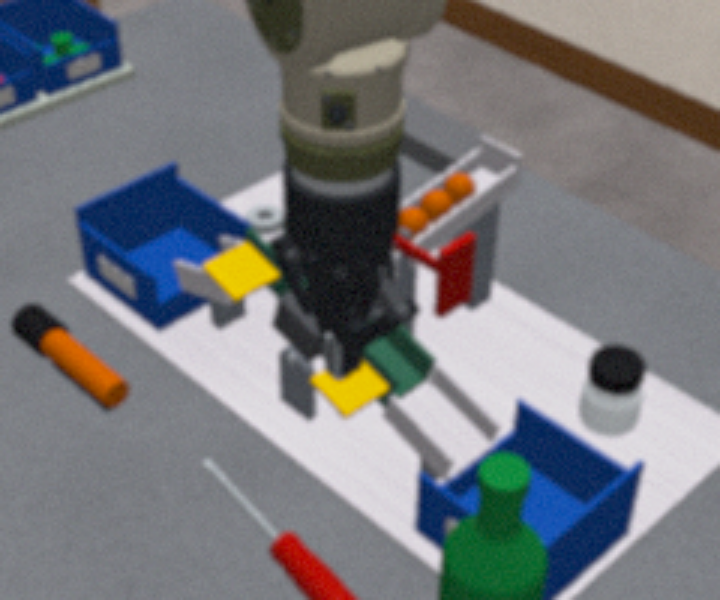

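The gate has tipped: the right tab is now low at (350,388) and the left tab is raised. Next I'll lift and move to the outer side of the paddle.

```bash
python3 -m creep '{"dp":[[0,0,0.035],[0,-0.005,0.04],[0.02,-0.02,0.03],[0.035,-0.02,0],[0.035,-0.02,0],[0.01,-0.005,0],[0,0,0],[0,0,0]],"angular":[[0,0,0],[0,0,0],[0,0,0],[0,0,0],[0,0,0],[0,0,0],[0,0,0],[0,0,0]],"gripper":[0,0,0,0,0,0,0,0]}'
python3 - <<'E'
from station import readout, read_camera
import cv2,numpy as np
from h import *
T=read_camera("top");S=read_camera("side");s=readout.observe();c=read_camera("wrist")
for n,m in (("w4",c["image"][:,:,::-1]),("s4",cv2.resize(S["image"][100:300,200:440,::-1],None,fx=3,fy=3)),("t4",cv2.resize(T["image"][90:240,165:415,::-1],None,fx=3.2,fy=3.2))): cv2.imwrite(f"pics/{n}.png",m)
y=[blobs(mask(k["image"],(22,150,120),(32,255,255)),80) for k in(T,S)];print(y)
E
```

```text
t: 4.15
position: [0.6222, -0.0769, 0.2271]
ee_rot: [-0.003, 1.0, 0.0, -0.001]
force: [0.3, 1.3, 0.3]
grip_width: -0.0
[[(391, [265.8, 218.6], [257, 208, 19, 22])], [(276, [280.3, 189.8], [268, 180, 25, 21]), (312, [316.4, 227.1], [303, 217, 27, 21])]]
```

View pics/s4.png

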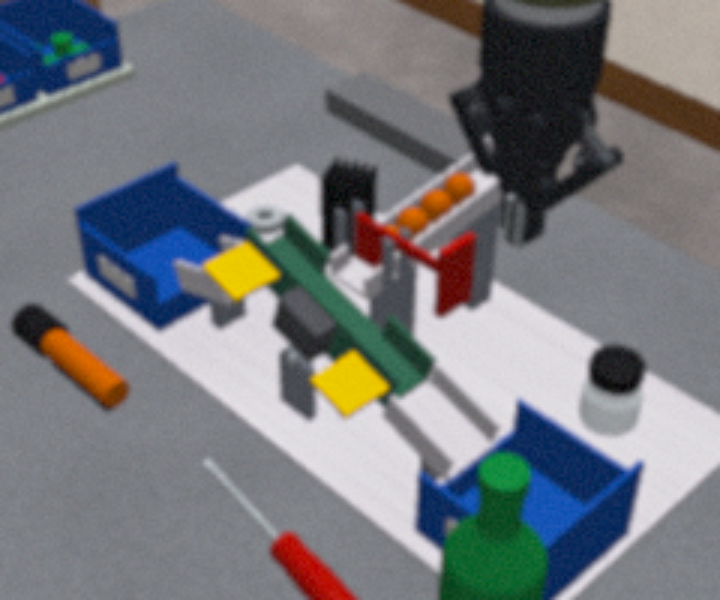

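View pics/t4.png

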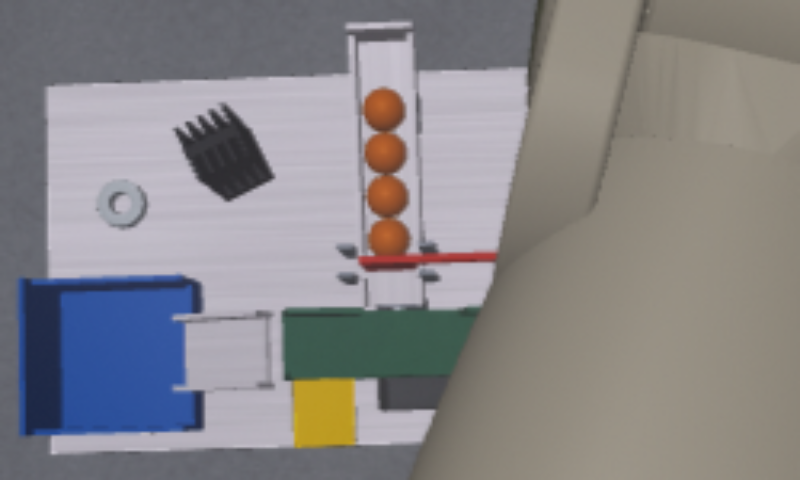

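View pics/w4.png

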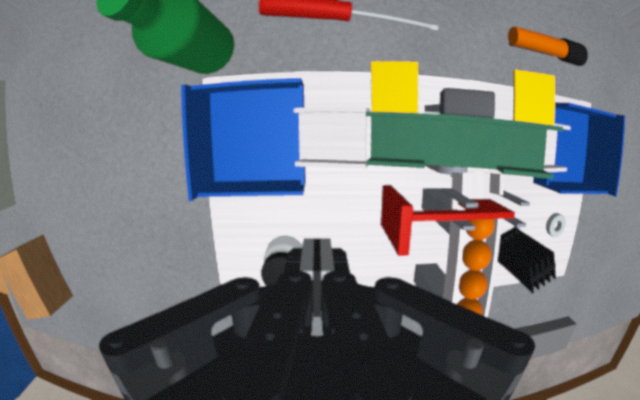

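The gate is fully over to the right, the paddle at wrist pixel (397,220) is free, and the fingers are outboard of it. I'll go down and then push.

```bash
python3 -m creep '{"dp":[[0,0,-0.025],[0,0,-0.025],[0,0,-0.012],[0,0.01,0],[0,0.01,0],[0,0.01,0],[0,0,0]],"angular":[[0,0,0],[0,0,0],[0,0,0],[0,0,0],[0,0,0],[0,0,0],[0,0,0]],"gripper":[0,0,0,0,0,0,0]}'
python3 - <<'E'
from station import readout, read_camera
import cv2,numpy as np
S=read_camera("side");c=read_camera("wrist")
cv2.imwrite("pics/w5.png",c["image"][:,:,::-1]);cv2.imwrite("pics/s5.png",cv2.resize(S["image"][100:300,200:440,::-1],None,fx=3,fy=3))
E
```

```text
t: 5.0
position: [0.6233, -0.0454, 0.1667]
ee_rot: [-0.004, 1.0, 0.0, 0.001]
force: [0.0, -0.5, -0.0]
grip_width: 0.0001
```

View pics/s5.png

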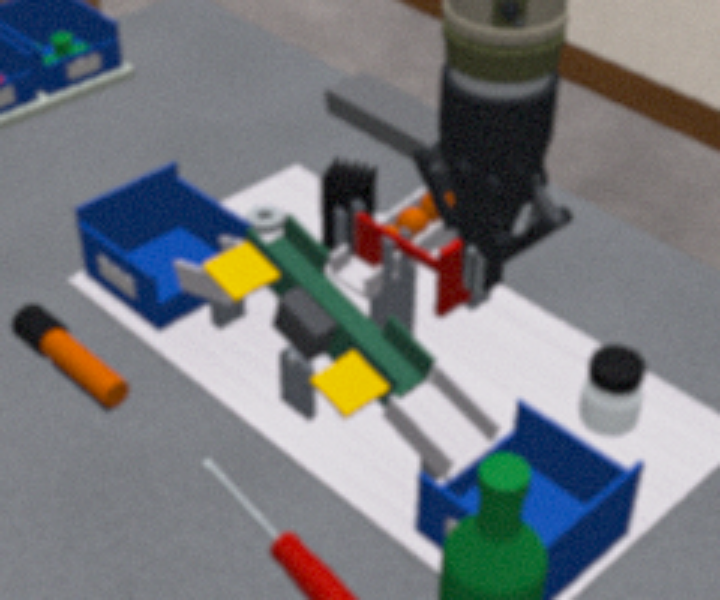

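View pics/w5.png

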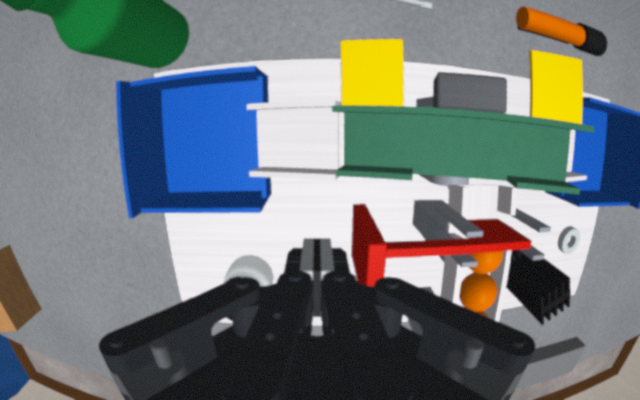

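The fingertips now stand just beside the paddle's outer face, level with its upper half. Pushing now.

```bash
python3 -m creep '{"dp":[[0,0.008,0],[0,0.008,0],[0,0.008,0],[0,0.008,0],[0,0.007,0]],"angular":[[0,0,0],[0,0,0],[0,0,0],[0,0,0],[0,0,0]],"gripper":[0,0,0,0,0]}'
```

```text
t: 5.6
position: [0.6227, -0.0076, 0.1654]
ee_rot: [-0.003, 1.0, -0.0, -0.0]
force: [0.2, -1.6, 1.5]
grip_width: 0.0001
```

```bash
python3 -m creep '{"dp":[[0,0.005,0],[0,0.004,0],[0,0,0]],"angular":[[0,0,0],[0,0,0],[0,0,0]],"gripper":[0,0,0]}'
python3 - <<'E'
from station import readout, read_camera
import cv2,numpy as np
S=read_camera("side");c=read_camera("wrist")
cv2.imwrite("pics/w6.png",c["image"][:,:,::-1]);cv2.imwrite("pics/s6.png",cv2.resize(S["image"][100:300,200:440,::-1],None,fx=3,fy=3))
E
```

```text
t: 5.9
position: [0.6226, 0.0016, 0.1652]
ee_rot: [-0.003, 1.0, 0.0, -0.0]
force: [-0.4, 0.9, 0.4]
grip_width: -0.0001
```

View pics/s6.png

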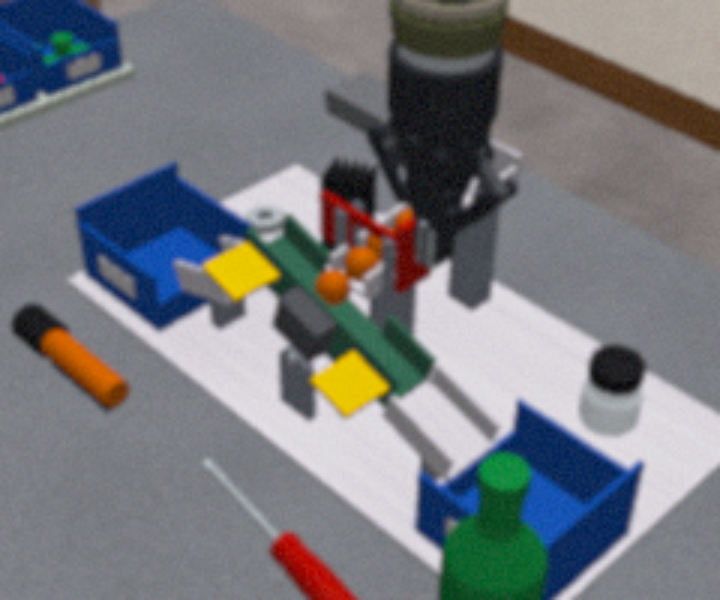

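View pics/w6.png

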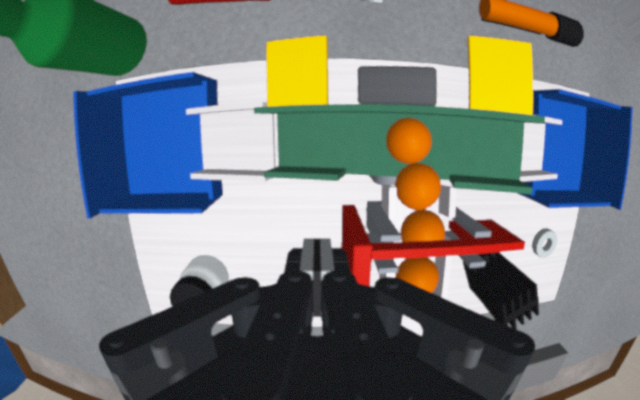

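The balls are rolling onto the gate. I'll push on to the end stop.

```bash
python3 -m creep '{"dp":[[0,0.003,0],[0,0.002,0],[0,0,0]],"angular":[[0,0,0],[0,0,0],[0,0,0]],"gripper":[0,0,0]}'
```

```text
t: 6.3
position: [0.6226, 0.0058, 0.1651]
ee_rot: [-0.003, 1.0, 0.0, -0.0]
force: [0.2, -2.1, -0.9]
grip_width: -0.0003
```

```bash
python3 -m creep '{"dp":[[0,0.002,0],[0,0,0]],"angular":[[0,0,0],[0,0,0]],"gripper":[0,0]}'
```

```text
t: 6.5
position: [0.6226, 0.006, 0.1652]
ee_rot: [-0.002, 1.0, -0.002, -0.0]
force: [-0.8, -7.8, -1.3]
grip_width: -0.0001
```

Run:
```python
from station import readout, read_camera
import cv2,numpy as np
S=read_camera("side");c=read_camera("wrist")
cv2.imwrite("pics/w7.png",c["image"][:,:,::-1]);cv2.imwrite("pics/s7.png",cv2.resize(S["image"][100:300,200:440,::-1],None,fx=3,fy=3))
s=readout.observe();print(s["position"],s["force"])
```

```text
[0.62259523 0.00596589 0.16518417] [-0.32227441 -6.3378637  -0.53324555]
```

View pics/w7.png

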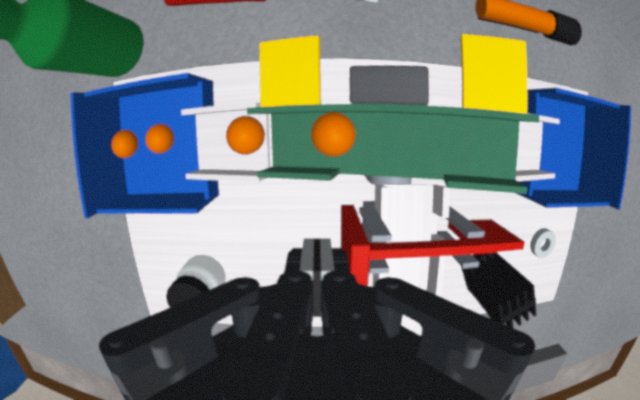

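The force rose to 7 N with no movement, so the stop is against its end. Two balls are already in the right bin and two more are on their way. I'll back off and clear the view.

```bash
python3 -m creep '{"dp":[[0,-0.015,0],[0,-0.025,0],[0,0,0.04],[0,0,0.045],[-0.04,0,0.02],[-0.045,0,0],[-0.045,0,0],[-0.04,0,0]],"angular":[[0,0,0],[0,0,0],[0,0,0],[0,0,0],[0,0,0],[0,0,0],[0,0,0],[0,0,0]],"gripper":[0,0,0,0,0,0,0,0]}'
python3 -m creep '{"dp":[[0,0.045,0],[0,0.045,0],[0,0.045,0],[0,0.045,0],[0,0.045,0],[0,0.045,0],[0,0.045,0],[0,0,0]],"angular":[[0,0,0],[0,0,0],[0,0,0],[0,0,0],[0,0,0],[0,0,0],[0,0,0],[0,0,0]],"gripper":[0,0,0,0,0,0,0,0]}'
python3 - <<'E'
from station import readout, read_camera
from h import *
T=read_camera("top");S=read_camera("side")
cv2.imwrite("pics/s8.png",cv2.resize(S["image"][100:300,200:440,::-1],None,fx=3,fy=3));cv2.imwrite("pics/t8.png",cv2.resize(T["image"][90:270,165:435,::-1],None,fx=2.9,fy=2.9))
print(blobs(mask(T["image"],(6,150,100),(16,255,255))))
E
```

```text
t: 7.4
position: [0.4509, -0.0324, 0.2706]
ee_rot: [-0.003, 1.0, 0.0, 0.0]
force: [0.4, -0.5, 0.9]
grip_width: 0.0
t: 8.2
position: [0.4525, 0.2872, 0.2701]
ee_rot: [-0.006, 1.0, 0.001, 0.0]
force: [0.0, -1.1, -0.2]
grip_width: 0.0
[(88, [391.6, 179.5], [387, 175, 11, 10]), (96, [396.0, 195.1], [391, 190, 11, 11]), (90, [375.5, 211.7], [371, 207, 10, 11]), (95, [394.9, 211.0], [390, 206, 11, 11]), (398, [230.3, 257.3], [211, 252, 39, 12])]
```

View pics/t8.png

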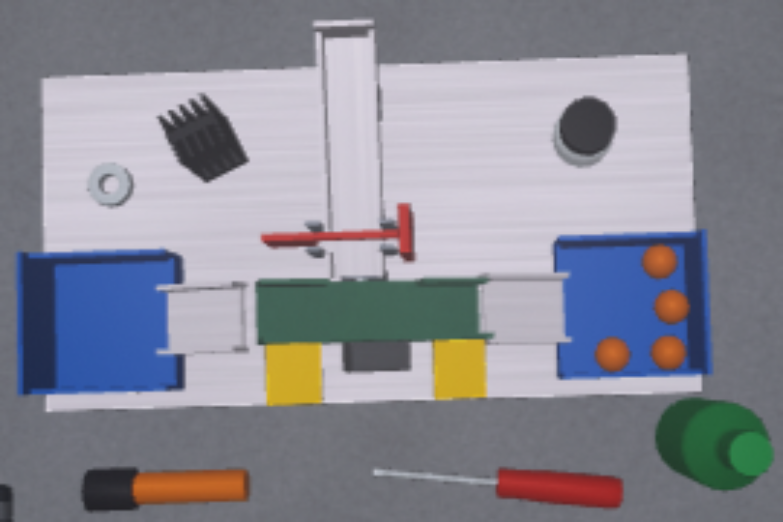

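View pics/s8.png

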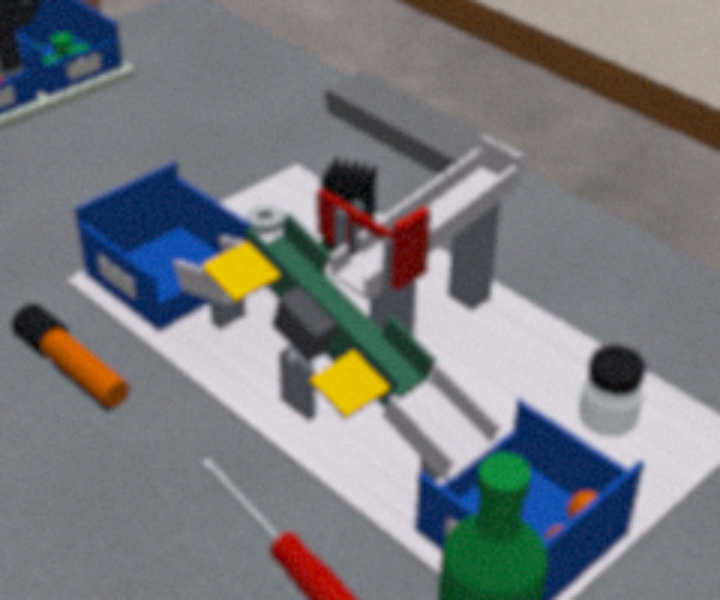

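All four balls are in the right bin, and the paddle's image moved about 22.5 px, or roughly 44 mm, which matches full travel. I'll check that the balls have settled, then hand in.

```bash
python3 -m creep '{"dp":[[0,0,0],[0,0,0],[0,0,0],[0,0,0],[0,0,0],[0,0,0]],"angular":[[0,0,0],[0,0,0],[0,0,0],[0,0,0],[0,0,0],[0,0,0]],"gripper":[0,0,0,0,0,0]}'
python3 - <<'E'
from station import readout, read_camera, ticket
from h import *
T=read_camera("top");S=read_camera("side")
b=blobs(mask(T["image"],(6,150,100),(16,255,255)));print(b)
print(blobs(mask(T["image"],(22,150,120),(32,255,255)),80))
m=mask(T["image"],(0,170,80),(4,255,255))|mask(T["image"],(174,170,80),(180,255,255));print(blobs(m))
n=sum(370<x[1][0]<410 and 170<x[1][1]<220 for x in b);print(n)
if n==4: print(ticket.finish_job())
E
```

```text
t: 8.9
position: [0.4528, 0.2824, 0.2704]
ee_rot: [-0.003, 1.0, 0.0, 0.0]
force: [0.3, 0.3, -0.7]
grip_width: 0.0002
[(88, [391.6, 179.5], [387, 175, 11, 10]), (95, [396.0, 195.1], [391, 190, 11, 11]), (90, [375.5, 211.7], [371, 207, 10, 11]), (95, [394.9, 211.0], [390, 206, 11, 11]), (399, [230.4, 257.3], [211, 252, 39, 12])]
[(341, [323.0, 216.5], [315, 207, 17, 21]), (391, [265.8, 218.6], [257, 208, 19, 22])]
[(77, [29.9, 186.3], [25, 182, 10, 10]), (85, [44.1, 186.1], [39, 182, 11, 9]), (81, [29.5, 203.4], [25, 199, 10, 10]), (89, [43.6, 203.2], [38, 199, 12, 10]), (389, [357.8, 257.9], [337, 252, 42, 13])]
4
the job is handed in; nothing more can be done
None
```

The job is done and handed in at about 9 s on the robot's clock; all four balls are in the right-hand blue bin. I pressed down the raised right tab with the closed fingertips until the gate rocked over. Then I pushed the red paddle to +y until it met its end stop.

- **Balls:** the top view counted four in the right bin, and they did not move between two checks 0.7 s apart.
- **Gate:** it stayed over on its other side, with the left tab now raised.
- **Feed stop:** I judged it fully open because the force rose to about 7 N with the arm standing still. The picture gives about 44 mm of travel, against 45 mm nominal.
- **Other things:** the torch and screwdriver masks had not shifted in the top view. The jar, heat sink, bearing and bottle were checked by eye only and look unmoved.
- **Disagreement:** one wrist-and-top measurement put the raised tab at 116 mm high, against 127 mm from the side and top views. Those two camera rays were nearly parallel, so I trusted the 127 mm figure, and the press worked.

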